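Put the swapped reagents back on their own mats

ROBOT

A 6-joint arm with a two-finger parallel gripper is mounted at the origin on the work surface; the furniture and walls round the work are solid. World frame = base frame: x ahead of the robot, y to its left, z up, the work surface at z = 0. Lengths are in mm, angles in rad, forces in N, time in s.
With the tool pointing down it reaches from about 375 to 925 mm from the base axis. Payload 5.7 kg.
Tool frame: the origin (TCP) lies at the very end of the fingers, on their centre line; the grasp point (between the pads) lies 19 mm behind it; z points along the fingers, y is the line along which they close (so a half turn about z gives the same grasp; the last joint's range is limited). The gripper opens to 88 mm and grips with 3 to 60 N. Pads are 20 mm wide; open, the fingers measure 115 mm over their backs; the gripper's body (75 mm by 178 mm) begins 61 mm behind the grasp point.
Start: joints at [1.193, 0.359, 1.51, -0, 1.272, -0.115], TCP at [155.865, 579.369, 222.623] pointing down, gripper open.
Joint ranges: [-2.97, 2.97], [-1.01, 2.36], [0.21, 2.38], [-0.96, 4.11], [0.2, 2.71], [-2.98, 2.98]. Speed limits (rad/s): [2.39, 2.39, 3.14, 3.14, 3.14, 3.14].

INTERFACE

Orientations are given as a 3x3 rotation matrix whose columns are the frame's x, y, z axes.
In Python, from cell import read_state, snapshot, job_done, spot_in, cut_out gives the robot as it stands.
- The arm moves only by the tool send_rows, never from a script. Its argument "moves" is a list of rows, each an object of numbers: "tx", "ty", "tz": the shift along the tool's x, y, z in mm; "wx", "wy", "wz": the turn, a rotation vector about the tool's x, y, z in rad; "jaw": the closure, from 0 (fully open) to 1 (shut). In form: [{"tx": .., "ty": .., "tz": .., "wx": .., "wy": .., "wz": .., "jaw": ..}, ...]. A call has exactly 8 rows; each row is the pose to reach, as a shift and turn from the pose commanded when the call began, along the tool's axes at that moment; what a row does not reach only later rows make up. A row lasts 1/8 s, in which the tool goes at most 62.5 mm and 10.7 degrees, less where a joint would pass 70% of its speed; a pose out of reach is approached as far as the arm can. A call with a gripper value outside its range is refused whole. The fingers move at their own pace and stop on an object; "grip_force" is the grip in N (left out, the last holds). Time passes only in rows, so rows that repeat a pose let the fingers close, or fill a call up. It gives the time, the measured TCP pose, the force, the opening and the grip force at its end, in the units of the state.
- read_state(): the state, without advancing time (a new reading comes with each control period).
- snapshot(name): name is "scene" or "top" or "wrist"; returns a dict with "img" (420x560x3 uint8, blue, green, red), "intrinsics" (3x3 intrinsics, pixels), "dist" ([k1, k2, p1, p2, k3] as OpenCV has them; the pictures are not rectified), "R" (3x3) and "t" (3): a world point X has camera coordinates R X + t. Camera axes: x right, y down, z forward; pixel columns grow to the right and rows downward; lengths in mm; the calibration is good to about 2 mm. A picture is of the moment at which its call begins. There is no depth.
- job_done(): hands the job in; it is judged then, once.
Trained networks look in the newest picture that a camera, given by its name, has taken for a name from the list of things; names that differ only in an ending like _2 or _b are one class to them, and where a whole thing is asked for, a point or a joint stands for the part that bears it (a point fixed in the world has none). Each returns a list of dicts, best first, with "conf" (0 to 1); they miss things now and then, are a little off and sometimes report something else, mostly with a low value. They report only what shows in the picture. A call takes as long as a camera call. They do not tell look-alikes from the thing itself.
- spot_in(label, camera): "location" ([x, y, z] in mm, in world coordinates, good to about 4 mm: the middle of the surface that is visible of it).
- cut_out(label, camera): "region" (420x560 bool, what is visible of it).
The state is a dict: "time": time; "joint_pos": joint angles; "dq": joint speeds; "effort": joint torques, N m; "tcp_pos": TCP position; "tool_rot": TCP orientation; "ft_force": force on the tool from outside, world axes, zero at the start; "wrist_torque": the same for the moment, N m; "opening": finger opening in mm; "grip_force": force on a finger pad.
Only numpy, scipy, OpenCV 4.12 (cv2) and the standard library are available. Lean on these libraries where they do the work, as an engineer would, in place of code of your own. Each camera call takes 0.05 s, during which the arm holds its last target. There are 200 camera calls.

TASK

The two bottles and the sample vial have been put back on each other's mats: set each one upright in the middle of the mat that matches the colour of its cap (black, blue, white). No mat takes two at once, so use the empty yellow mat as a spare place on the way; don't tip anything over, and leave the little box and the two dishes where they are.

Things in the scene. Friction and masses are not known exactly. Their poses are not given: they have to be found in the camera images.
- brown_bottle_center (a point): brown bottle with black cap, 38 mm diameter, 76 mm tall, round, straight-sided over most of its lower 64 mm, 75 g (varies), loose; the point is its centre, half-way up (38 mm above its foot); z points up its axis. Starts upright near the middle of the blue mat
- blue_cap_bottle_center (a point): white bottle with blue cap, 41 mm diameter, 80 mm tall, round, straight-sided over most of its lower 68 mm, 75 g (varies), loose; the point is its centre, half-way up (40 mm above its foot); z points up its axis. Starts upright near the middle of the white mat
- sample_vial_center (a point): small clear sample vial with white ribbed cap and a little beige content, 20 mm diameter, 48 mm tall, round, 14 g (varies), loose; the point is its centre, half-way up (24 mm above its foot); z points up its axis. Starts upright near the middle of the black mat
- black_mat: a round flat black mat, 90 mm across, 4 mm thick, fixed to the bench, with a thin printed ring of 76 mm diameter; origin at the centre of its underside, on the bench (its top face is 4 mm higher). Place varies from start to start
- blue_mat: a round flat blue mat, 90 mm across, 4 mm thick, fixed to the bench, with a thin printed ring of 76 mm diameter; origin at the centre of its underside, on the bench (its top face is 4 mm higher). Place varies from start to start
- white_mat: a round flat white mat, 90 mm across, 4 mm thick, fixed to the bench, with a thin printed ring of 76 mm diameter; origin at the centre of its underside, on the bench (its top face is 4 mm higher). Place varies from start to start
- yellow_mat: a round flat yellow mat, 90 mm across, 4 mm thick, fixed to the bench, with a thin printed ring of 76 mm diameter; origin at the centre of its underside, on the bench (its top face is 4 mm higher). Place varies from start to start. Empty at the start: a spare place to set something down for the time being
- coverslip_box_center (a point): small cream-yellow cardboard box, 21x26x19 mm, loose, to be left alone; the point is its centre
- amber_dish_center (a point): shallow yellowish round dish, 54 mm across, 11 mm tall, loose, to be left alone; the point is its centre
- red_dish_center (a point): clear round culture dish with red filling, 60 mm across, 15 mm tall, loose, to be left alone; the point is its centre
Things that resemble listed ones, but are neither listed nor needed, are in the scene too. There is more than one size of the white_mat; the job needs the largest. Of the things shaped like the blue_mat, the blue one is meant.

How it is judged (in metres and radians):
At the end, for the whole second after the job is handed in: The brown bottle with the black cap stands on the black mat, the white bottle with the blue cap on the blue mat and the vial with the white cap on the white mat, each upright (within 0.1 rad), within 15 mm of the mat's centre, released and at rest (horizontal distance between brown_bottle_center and black_mat below 0.015 m and height (world z) of brown_bottle_center between 0.036 and 0.048 m and angle between each of brown_bottle_center, blue_cap_bottle_center, sample_vial_center's own z axis and vertical below 0.1 rad and linear speed of each of brown_bottle, blue_cap_bottle, sample_vial below 0.02 m/s and horizontal distance between blue_cap_bottle_center and blue_mat below 0.015 m and height (world z) of blue_cap_bottle_center between 0.038 and 0.05 m and horizontal distance between sample_vial_center and white_mat below 0.015 m and height (world z) of sample_vial_center between 0.022 and 0.034 m); the robot touches nothing.
It fails at once if a bottle or the vial is tipped over (more than 40 degrees from upright) (angle between any of brown_bottle_center, blue_cap_bottle_center, sample_vial_center's own z axis and vertical above 0.7 rad).
It fails at once if the coverslip box is pushed more than 25 mm from its place (distance of coverslip_box_center from where it was at the start of the episode above 0.025 m).
It fails at once if the amber dish is pushed more than 25 mm from its place (distance of amber_dish_center from where it was at the start of the episode above 0.025 m).
It fails at once if the red dish is pushed more than 25 mm from its place (distance of red_dish_center from where it was at the start of the episode above 0.025 m).
It also fails if it takes over 104 s, if anything falls off the work surface, if the arm or the gripper's body presses on something with over 40 N, if the wrist force passes 120 N, or if a joint passes its speed limit or range.

## Working session

There is one attempt and no reset: what is moved stays moved. The work goes in short steps, Python scripts to look and compute and a tool call to move; the robot and the scene stay as the last step left them, time stands still between calls to the robot, and variables do not carry over. Pictures are saved under pics/ and viewed, at most 14 in all, crops included, and the job is handed in when it is done.

Besides the shell and the picture viewer there is one more tool, called in YAML: its name, and indented under it one key for each argument. send_rows: Moves the arm, as the interface text tells. Its arguments: {"type":"object","properties":{"moves":{"type":"array"},"grip_force":{"type":"number"}},"required":["moves"]}

```bash
mkdir -p pics
cat > h.py <<'E'
import numpy as np,cv2
from cell import *
def ray(s,u,v,z):
    p=cv2.undistortPoints(np.array([[[u,v]]],float),np.array(s['intrinsics'],float),np.array(s['dist'],float))[0,0]
    R=np.array(s['R']);t=np.array(s['t']);c=-R.T@t;d=R.T@np.array([p[0],p[1],1]);return c+d*(z-c[2])/d[2]
def ctr(m):
    c=max(cv2.findContours(m.astype(np.uint8),cv2.RETR_EXTERNAL,cv2.CHAIN_APPROX_NONE)[0],key=cv2.contourArea)
    (x,y),ax,a=cv2.fitEllipse(cv2.convexHull(c));return x,y,ax
E
python3 - <<'E'
from h import *
print(read_state())
for cam in ['top','scene']:
    s=snapshot(cam);cv2.imwrite(f'pics/{cam}0.png',s['img'])
    print(cam,-np.array(s['R']).T@np.array(s['t']))
    for l in ['brown_bottle_center','blue_cap_bottle_center','sample_vial_center','black_mat','blue_mat','white_mat','yellow_mat','coverslip_box_center','amber_dish_center','red_dish_center']:
        print(l,[(np.round(r['location']).astype(int).tolist(),round(r['conf'],2)) for r in spot_in(l,cam)])
        if 'mat' in l:
            for r in cut_out(l,cam):
                try:
                    x,y,a=ctr(r['region']);print('   ',round(x),round(y),np.round(a),np.round(ray(s,x,y,4)),round(r['conf'],2))
                except Exception as e: print(e)
E
```

```text
{'time': 0.0, 'joint_pos': array([ 1.19287690e+00,  3.59517707e-01,  1.51140114e+00, -6.02047128e-06,
        1.27249484e+00, -1.15078952e-01]), 'dq': array([ 0.00157195, -0.00089346, -0.00114967, -0.00068075, -0.0005213 ,
        0.00075608]), 'effort': array([-1.29096070e-04, -5.15370476e+01, -2.70728534e+01,  6.72301976e-02,
        3.48637789e-02, -1.52190723e-04]), 'tcp_pos': array([155.64153305, 578.76320097, 221.81393822]), 'tool_rot': array([[-9.65656244e-01,  2.59822199e-01, -6.66589991e-04],
       [ 2.59822974e-01,  9.65654778e-01, -1.69465418e-03],
       [ 2.03387036e-04, -1.80964878e-03, -9.99998342e-01]]), 'ft_force': array([-0.10334956,  0.05572711, -0.53515408]), 'wrist_torque': array([-0.03003428, -0.05510485,  0.00092545]), 'grip_force': 0.0, 'opening': 87.71733425113612}
top [ 235.64169263  -53.20309441 1269.94358646]
brown_bottle_center [([555, -219, 60], 0.52)]
blue_cap_bottle_center [([454, -84, 70], 0.48)]
sample_vial_center [([435, 208, 55], 0.64)]
black_mat [([433, 206, 3], 0.88)]
    188 181 [33. 34.] [437. 208.   4.] 0.78
    352 124 [16. 20.] [ 576. -224.
[... 781 characters left out ...]
02, -72, 2], 0.49), ([557, -229, 47], 0.36)]
sample_vial_center [([428, 201, 31], 0.47)]
black_mat [([427, 199, 2], 0.53)]
    238 199 [12. 29.] [430. 199.   4.] 0.68
blue_mat [([162, -329, 5], 0.72), ([553, -230, 0], 0.67)]
    385 240 [18. 39.] [ 561. -222.    4.] 0.78
    277 341 [40. 55.] [ 162. -329.    4.] 0.64
white_mat [([321, -109, 1], 0.69), ([438, -100, 4], 0.63)]
    308 273 [19. 33.] [ 332. -212.    4.] 0.82
    273 255 [17. 31.] [ 319. -112.    4.] 0.75
    311 234 [18. 37.] [450. -91.   4.] 0.69
yellow_mat [([575, 73, 4], 0.64)]
    305 199 [14. 32.] [574.  73.   4.] 0.5
coverslip_box_center []
amber_dish_center [([453, -205, -2], 0.79)]
red_dish_center [([604, -67, 6], 0.83)]
```

Run:
```python
from h import *
i=cv2.imread('pics/top0.png')[90:310,150:430]
j=cv2.imread('pics/scene0.png')[120:400,180:460]
cv2.imwrite('pics/top1.png',cv2.resize(i,(760,597),interpolation=cv2.INTER_CUBIC))
cv2.imwrite('pics/scene1.png',cv2.resize(j,(590,590),interpolation=cv2.INTER_CUBIC))
```

```text
(no output)
```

View pics/top1.png

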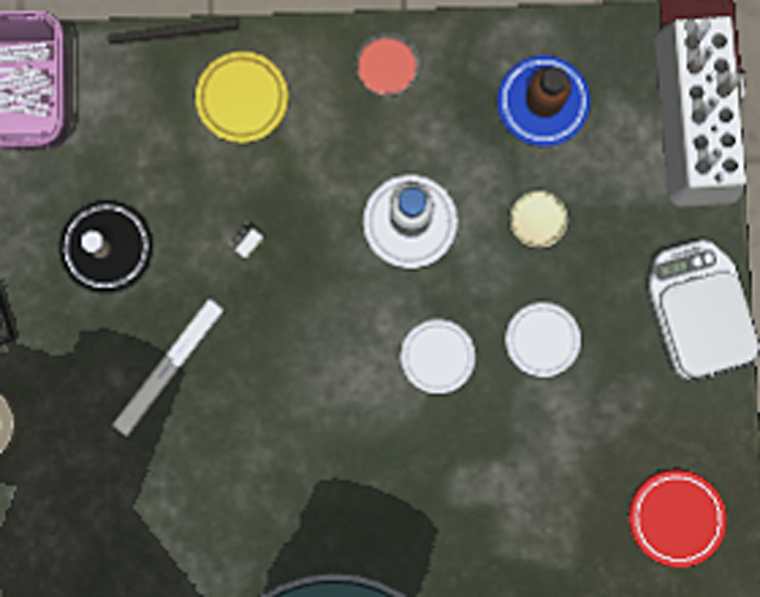

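View pics/scene1.png

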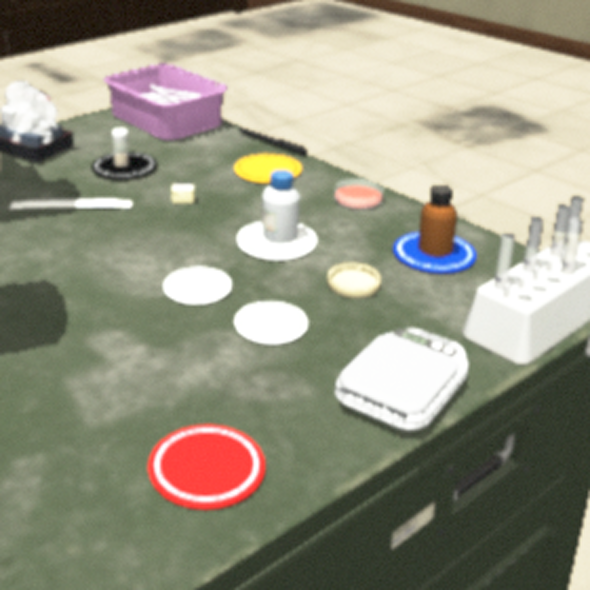

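The large white mat is the one at top px (300,171), 34 px wide; the others at (350,215) and (311,221) are about 27 px. The blue mat is at (350,127), and the disc at (399,281) is red. The enlarged crop confirms both. I'll start with the vial on the black mat at top px (188,181).

send_rows:
  moves:
    - {"tx":-46,"ty":-36,"wz":0.163,"jaw":0.2}
    - {"tx":-92,"ty":-72,"wz":0.327,"jaw":0.2}
    - {"tx":-138,"ty":-108,"wz":0.49,"jaw":0.2}
    - {"tx":-183,"ty":-145,"wz":0.654,"jaw":0.2}
    - {"tx":-229,"ty":-181,"wz":0.817,"jaw":0.2}
    - {"tx":-275,"ty":-217,"wz":0.98,"jaw":0.2}
    - {"tx":-320,"ty":-253,"wz":1.144,"jaw":0.2}
    - {"tx":-366,"ty":-289,"wz":1.308,"jaw":0.2}

```text
validation failed for argument at $.mo...
```

```bash
cat > w.py <<'E'
import sys
from h import *
st=read_state();print(st['time'],st['tcp_pos'],st['opening']);print(np.round(st['tool_rot'],3).tolist())
s=snapshot('wrist');cv2.imwrite(f'pics/{sys.argv[1]}.png',s['img'])
print('cam',-np.array(s['R']).T@np.array(s['t']),np.array(s['R'])[2])
for l in sys.argv[2:]:
    if 'mat' not in l: print(l,[(np.round(r['location']).tolist(),round(r['conf'],2)) for r in spot_in(l,'wrist')])
    for r in cut_out(l,'wrist'):
        try:
            x,y,a=ctr(r['region']);print('   cut',l,round(x),round(y),np.round(a),np.round(ray(s,x,y,4)),round(r['conf'],2))
        except Exception as e: print(e)
E
python3 w.py w1 black_mat sample_vial_center
```

```text
1.5 [155.88706653 579.40661839 222.66113102] 87.69146608344977
[[-0.966, 0.26, 0.0], [0.26, 0.966, 0.0], [-0.0, 0.0, -1.0]]
cam [ 79.7394676  600.47936277 384.93431768] [ 0.28101461 -0.07566922 -0.95671571]
sample_vial_center []
```

View pics/w1.png

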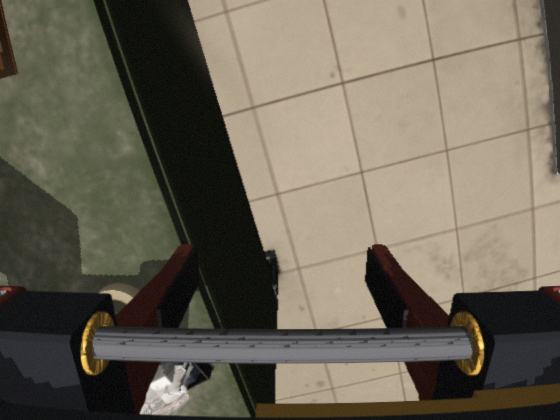

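The move was refused because the rows were missing fields, so the arm hasn't moved. The wrist picture shows the open fingers at about (170,290) and (400,290), with floor and bench edge behind them. I'll resend with every field.

send_rows:
  moves:
    - {"tx":-46,"ty":-36,"tz":2,"wx":0,"wy":0,"wz":0.163,"jaw":0.2}
    - {"tx":-92,"ty":-72,"tz":5,"wx":0,"wy":0,"wz":0.327,"jaw":0.2}
    - {"tx":-138,"ty":-108,"tz":8,"wx":0,"wy":0,"wz":0.49,"jaw":0.2}
    - {"tx":-183,"ty":-145,"tz":10,"wx":0,"wy":0,"wz":0.654,"jaw":0.2}
    - {"tx":-229,"ty":-181,"tz":10,"wx":0,"wy":0,"wz":0.817,"jaw":0.2}
    - {"tx":-275,"ty":-217,"tz":10,"wx":0,"wy":0,"wz":0.98,"jaw":0.2}
    - {"tx":-320,"ty":-253,"tz":10,"wx":0,"wy":0,"wz":1.144,"jaw":0.2}
    - {"tx":-366,"ty":-289,"tz":10,"wx":0,"wy":0,"wz":1.308,"jaw":0.2}
  grip_force: 10

```text
time: 2.7
tcp_pos: [435.3, 203.6, 213.0]
tool_rot: [[0.005, 1.0, 0.001], [1.0, -0.005, 0.0], [0.0, 0.001, -1.0]]
ft_force: [0.2, 1.2, 0.8]
opening: 70.3
grip_force: 0.0
```

```bash
python3 w.py w2 black_mat sample_vial_center
```

```text
2.7 [435.32387788 203.64726829 212.97911244] 70.28902767071621
[[0.005, 1.0, 0.001], [1.0, -0.005, 0.0], [0.0, 0.001, -1.0]]
cam [436.41406722 283.67980728 375.29973494] [ 3.97712601e-04 -2.89471551e-01 -9.57186535e-01]
sample_vial_center [([437.0, 214.0, 49.0], 0.96), ([438.0, 77.0, 18.0], 0.58)]
   cut sample_vial_center 281 177 [20. 27.] [436. 206.   4.] 0.94
```

View pics/w2.png

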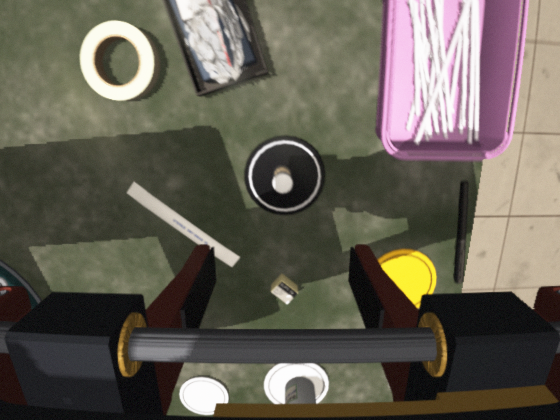

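The wrist picture shows the vial's cap near (282,183) on the black mat centred near (285,175), the box at (285,290), and part of the yellow mat at (408,275).

Run:
```python
from h import *
s=snapshot('wrist');g=cv2.cvtColor(s['img'],cv2.COLOR_BGR2GRAY)
w=((g>110)[130:220,240:330]).astype(np.uint8)
n,l,st,c=cv2.connectedComponentsWithStats(w)
for i in range(1,n):
    if st[i,4]>40:
        x,y,a=ctr(l==i);p=(x+240,y+130);print(p,a,st[i,4],'z4',ray(s,*p,4),'z52',ray(s,*p,52))
```

```text
(284.2231636047363, 175.12469482421875) (70.9415512084961, 72.04473114013672) 648 z4 [438.54252464 209.94648703   4.        ] z52 [438.17400431 219.59161042  52.        ]
(243.22407054901123, 153.1733856201172) (9.210307121276855, 28.270980834960938) 118 z4 [394.1636396  234.30143091   4.        ] z52 [399.53702497 240.79542081  52.        ]
(281.86004638671875, 180.19411849975586) (20.747570037841797, 25.118616104125977) 386 z4 [435.92574482 204.25545934   4.        ] z52 [435.89579322 214.63690913  52.        ]
```

send_rows:
  moves:
    - {"tx":9,"ty":1,"tz":50,"wx":0,"wy":0,"wz":0,"jaw":0.2}
    - {"tx":9,"ty":1,"tz":90,"wx":0,"wy":0,"wz":0,"jaw":0.3}
    - {"tx":9,"ty":1,"tz":130,"wx":0,"wy":0,"wz":0,"jaw":0.4}
    - {"tx":9,"ty":1,"tz":160,"wx":0,"wy":0,"wz":0,"jaw":0.5}
    - {"tx":9,"ty":1,"tz":185,"wx":0,"wy":0,"wz":0,"jaw":0.5}
    - {"tx":9,"ty":1,"tz":200,"wx":0,"wy":0,"wz":0,"jaw":0.5}
    - {"tx":9,"ty":1,"tz":200,"wx":0,"wy":0,"wz":0,"jaw":0.6}
    - {"tx":9,"ty":1,"tz":200,"wx":0,"wy":0,"wz":0,"jaw":0.7}
  grip_force: 8

```text
time: 3.95
tcp_pos: [435.6, 214.8, 13.3]
tool_rot: [[-0.001, 1.0, 0.001], [1.0, 0.001, 0.0], [0.0, 0.001, -1.0]]
ft_force: [0.6, -0.6, -0.0]
opening: 28.6
grip_force: 0.0
```

send_rows:
  moves:
    - {"tx":0,"ty":0,"tz":0,"wx":0,"wy":0,"wz":0,"jaw":0.75}
    - {"tx":0,"ty":0,"tz":0,"wx":0,"wy":0,"wz":0,"jaw":0.8}
    - {"tx":0,"ty":0,"tz":0,"wx":0,"wy":0,"wz":0,"jaw":0.85}
    - {"tx":0,"ty":0,"tz":0,"wx":0,"wy":0,"wz":0,"jaw":0.9}
    - {"tx":0,"ty":0,"tz":0,"wx":0,"wy":0,"wz":0,"jaw":0.95}
    - {"tx":0,"ty":0,"tz":-10,"wx":0,"wy":0,"wz":0,"jaw":0.95}
    - {"tx":0,"ty":0,"tz":-50,"wx":0,"wy":0,"wz":0,"jaw":0.95}
    - {"tx":0,"ty":0,"tz":-90,"wx":0,"wy":0,"wz":0,"jaw":0.95}
  grip_force: 8

```text
time: 4.95
tcp_pos: [434.7, 214.0, 103.8]
tool_rot: [[0.0, 1.0, -0.001], [1.0, -0.0, -0.0], [-0.0, -0.001, -1.0]]
ft_force: [-0.2, 0.2, -1.0]
opening: 19.0
grip_force: 8.0
```

```bash
python3 w.py w3 sample_vial_center yellow_mat black_mat
```

```text
4.95 [434.73617604 213.95002303 103.82657118] 19.022155884518835
[[0.0, 1.0, -0.001], [1.0, -0.0, -0.0], [-0.0, -0.001, -1.0]]
cam [435.73923595 294.08966045 266.09670953] [ 1.46645613e-04 -2.90244415e-01 -9.56952537e-01]
sample_vial_center [([436.0, 219.0, 134.0], 0.64)]
   cut sample_vial_center 282 289 [48. 88.] [436. 141.   4.] 0.74
   cut sample_vial_center 285 210 [101. 111.] [438. 213.   4.] 0.19
   cut yellow_mat 452 317 [22. 48.] [592. 110.   4.] 0.73
   cut black_mat 285 210 [102. 111.] [438. 213.   4.] 0.65
```

View pics/w3.png

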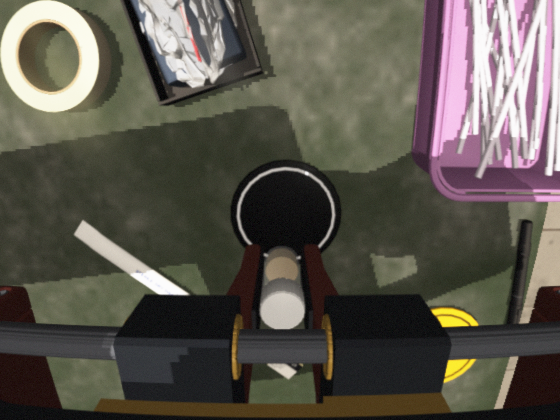

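The vial is held upright between the fingers at (283,290). The empty black mat shows at (285,210). Next is the yellow mat.

send_rows:
  moves:
    - {"tx":-25,"ty":26,"tz":0,"wx":0,"wy":0,"wz":0,"jaw":0.95}
    - {"tx":-60,"ty":62,"tz":0,"wx":0,"wy":0,"wz":0,"jaw":0.95}
    - {"tx":-95,"ty":98,"tz":0,"wx":0,"wy":0,"wz":0,"jaw":0.95}
    - {"tx":-125,"ty":129,"tz":0,"wx":0,"wy":0,"wz":0,"jaw":0.95}
    - {"tx":-139,"ty":144,"tz":20,"wx":0,"wy":0,"wz":0,"jaw":0.95}
    - {"tx":-139,"ty":144,"tz":50,"wx":0,"wy":0,"wz":0,"jaw":0.95}
    - {"tx":-139,"ty":144,"tz":75,"wx":0,"wy":0,"wz":0,"jaw":0.95}
    - {"tx":-139,"ty":144,"tz":85,"wx":0,"wy":0,"wz":0,"jaw":0.95}
  grip_force: 8

```text
time: 6.2
tcp_pos: [576.7, 75.0, 14.7]
tool_rot: [[0.0, 1.0, -0.006], [1.0, -0.0, -0.0], [-0.0, -0.006, -1.0]]
ft_force: [-0.2, -0.0, 0.3]
opening: 19.0
grip_force: 8.0
```

send_rows:
  moves:
    - {"tx":0,"ty":0,"tz":3,"wx":0,"wy":0,"wz":0,"jaw":0.95}
    - {"tx":0,"ty":0,"tz":5,"wx":0,"wy":0,"wz":0,"jaw":0.95}
    - {"tx":0,"ty":0,"tz":5,"wx":0,"wy":0,"wz":0,"jaw":0.7}
    - {"tx":0,"ty":0,"tz":5,"wx":0,"wy":0,"wz":0,"jaw":0.6}
    - {"tx":0,"ty":0,"tz":5,"wx":0,"wy":0,"wz":0,"jaw":0.5}
    - {"tx":0,"ty":0,"tz":-20,"wx":0,"wy":0,"wz":0,"jaw":0.5}
    - {"tx":0,"ty":0,"tz":-70,"wx":0,"wy":0,"wz":0,"jaw":0.5}
    - {"tx":0,"ty":0,"tz":-125,"wx":0,"wy":0,"wz":0,"jaw":0.4}
  grip_force: 8

```text
time: 7.2
tcp_pos: [578.6, 75.2, 143.5]
tool_rot: [[-0.0, 1.0, -0.001], [1.0, 0.0, -0.0], [-0.0, -0.001, -1.0]]
ft_force: [1.6, -0.5, 0.6]
opening: 50.2
grip_force: 0.0
```

send_rows:
  moves:
    - {"tx":-20,"ty":-1,"tz":-30,"wx":0,"wy":0,"wz":0,"jaw":0.2}
    - {"tx":-60,"ty":-4,"tz":-60,"wx":0,"wy":0,"wz":0,"jaw":0.2}
    - {"tx":-110,"ty":-8,"tz":-60,"wx":0,"wy":0,"wz":0,"jaw":0.2}
    - {"tx":-160,"ty":-12,"tz":-60,"wx":0,"wy":0,"wz":0,"jaw":0.2}
    - {"tx":-210,"ty":-16,"tz":-60,"wx":0,"wy":0,"wz":0,"jaw":0.2}
    - {"tx":-255,"ty":-18,"tz":-60,"wx":0,"wy":0,"wz":0,"jaw":0.2}
    - {"tx":-290,"ty":-18,"tz":-60,"wx":0,"wy":0,"wz":0,"jaw":0.2}
    - {"tx":-300,"ty":-18,"tz":-60,"wx":0,"wy":0,"wz":0,"jaw":0.2}
  grip_force: 10

```text
time: 8.2
tcp_pos: [561.1, -226.8, 202.7]
tool_rot: [[0.002, 1.0, 0.0], [1.0, -0.002, -0.001], [-0.001, 0.0, -1.0]]
ft_force: [-0.7, 1.8, 0.3]
opening: 70.6
grip_force: 0.0
```

```bash
python3 w.py w4 brown_bottle_center blue_mat sample_vial_center
```

```text
8.2 [ 561.1452148  -226.83681783  202.7497726 ] 70.61413351082106
[[0.002, 1.0, 0.0], [1.0, -0.002, -0.001], [-0.001, 0.0, -1.0]]
cam [ 562.09387251 -146.65756368  365.00657169] [ 9.05762956e-04 -2.90318224e-01 -9.56929730e-01]
brown_bottle_center [([569.0, -208.0, 62.0], 0.82)]
   cut brown_bottle_center 288 180 [40. 47.] [ 570. -224.    4.] 0.71
   cut blue_mat 288 171 [82. 84.] [ 569. -215.    4.] 0.73
   cut blue_mat -84 201 [ 74. 229.] [ 106. -246.    4.] 0.46
sample_vial_center [([444.0, -208.0, -1.0], 0.64)]
```

View pics/w4.png

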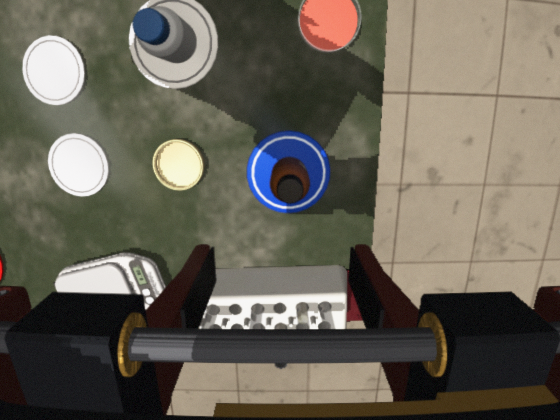

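The brown bottle's cap is at (289,189) on the blue mat (288,171). The white-bottle mat is at (172,42), the red dish at (330,22), the amber dish at (178,164) and the rack at (280,300).

Run:
```python
from h import *
s=snapshot('wrist')
print(ray(s,289,188,80),ray(s,287.5,171,4),ray(s,173,42,4))
for r in cut_out('brown_bottle_center','wrist')[:1]:
    ys,xs=np.nonzero(r['region']);print(xs.min(),xs.max(),ys.min(),ys.max());print(ray(s,(xs.min()+xs.max())/2,ys.max(),78),ray(s,288,ys.min(),60))
for r in cut_out('white_mat','wrist'):
    x,y,a=ctr(r['region']);print(x,y,a,ray(s,x,y,4),r['conf'])
```

```text
[ 568.42378934 -211.70790066   80.        ] [ 568.43042797 -211.29083573    4.        ] [454.95464799 -81.53405307   4.        ]
269 308 160 206
[ 568.1377008  -228.34898563   78.        ] [ 567.82164149 -190.77363131   60.        ]
78.71822357177734 166.69308471679688 (56.93661880493164, 65.48635864257812) [ 339.54784985 -205.28577534    4.        ] 0.79
54.211116790771484 72.35986328125 (60.733943939208984, 70.05482482910156) [ 326.60402676 -105.88633733    4.        ] 0.76
174.21463012695312 44.272682189941406 (88.9862289428711, 94.82850646972656) [456.0411194  -83.69630685   4.        ] 0.57
```

Run:
```python
from h import *
st=read_state();print(st['tcp_pos'],np.abs(st['dq']).max())
for cam in ['wrist','top','wrist']:
    s=snapshot(cam);b=s['img'].astype(int)
    print(cam,-np.array(s['R']).T@np.array(s['t']),np.array(s['R'])[2])
    m=(b[:,:,0]>130)&(b[:,:,2]<80)
    n,l,stt,c=cv2.connectedComponentsWithStats(m.astype(np.uint8))
    for i in np.argsort(-stt[1:,4])[:2]+1:
        x,y,a=ctr(l==i);print('blue',np.round((x,y),1),np.round(a),ray(s,x,y,4).round(1))
    if cam=='wrist':
        g=b.sum(2);m=(g<130);m[:178]=0;m[205:]=0;m[:,:270]=0;m[:,310:]=0
        x,y,a=ctr(m);print('cap',x,y,a,ray(s,x,y,80),read_state()['tcp_pos'])
        cv2.imwrite('pics/c.png',cv2.resize(s['img'][110:230,220:360],None,fx=4,fy=4))
```

```text
[ 561.30976342 -223.71496807  202.75678063] 0.0055502397817009975
wrist [ 562.04144788 -143.66750638  365.07464047] [ 0.00151804 -0.28970515 -0.95711474]
blue [288.3 174.9] [67. 67.] [ 569.5 -216.     4. ]
blue [286.9 174.4] [78. 82.] [ 568.  -215.5    4. ]
cap 289.4852294921875 186.17124938964844 (38.10200500488281, 38.657711029052734) [ 568.99365619 -210.58164666   80.        ] [ 561.31401716 -223.92247764  202.75877534]
top [ 235.64169263  -53.20309441 1269.94358646] [ 0.11441179  0.01232145 -0.993357  ]
blue [239.9 250.7] [ 7. 93.] [251.9  76.4   4. ]
blue [190.7 215.5] [16. 24.] [345.9 202.2   4. ]
wrist [ 562.07097949 -144.02720343  365.06744568] [ 0.00147163 -0.28982696 -0.95707793]
blue [288.3 174.4] [66. 67.] [ 569.5 -215.9    4. ]
blue [286.9 174.1] [79. 82.] [ 568.  -215.5    4. ]
cap 289.4564208984375 185.70758056640625 (37.97566223144531, 38.78063201904297) [ 568.98978879 -210.57462196   80.        ] [ 561.31559418 -224.2656363   202.74708057]
```

View pics/c.png

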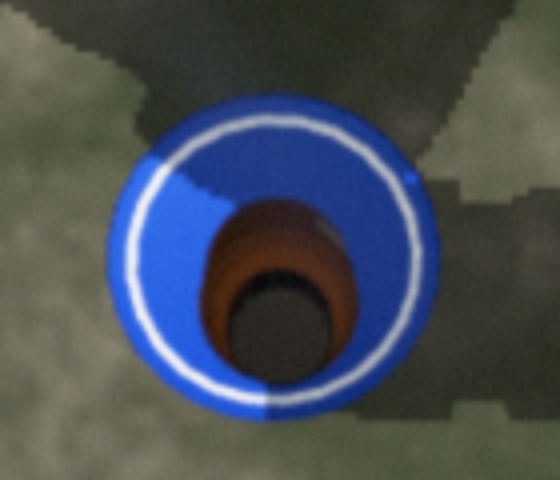

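send_rows:
  moves:
    - {"tx":7,"ty":8,"tz":40,"wx":0,"wy":0,"wz":0,"jaw":0.2}
    - {"tx":7,"ty":8,"tz":80,"wx":0,"wy":0,"wz":0,"jaw":0.2}
    - {"tx":7,"ty":8,"tz":115,"wx":0,"wy":0,"wz":0,"jaw":0.25}
    - {"tx":7,"ty":8,"tz":145,"wx":0,"wy":0,"wz":0,"jaw":0.3}
    - {"tx":7,"ty":8,"tz":170,"wx":0,"wy":0,"wz":0,"jaw":0.3}
    - {"tx":7,"ty":8,"tz":180,"wx":0,"wy":0,"wz":0,"jaw":0.35}
    - {"tx":7,"ty":8,"tz":180,"wx":0,"wy":0,"wz":0,"jaw":0.4}
    - {"tx":7,"ty":8,"tz":180,"wx":0,"wy":0,"wz":0,"jaw":0.45}
  grip_force: 12

```text
time: 9.8
tcp_pos: [570.1, -218.2, 23.7]
tool_rot: [[-0.0, 1.0, 0.002], [1.0, 0.0, -0.001], [-0.001, 0.002, -1.0]]
ft_force: [-0.1, -0.6, 0.2]
opening: 48.9
grip_force: 0.0
```

send_rows:
  moves:
    - {"tx":0,"ty":0,"tz":0,"wx":0,"wy":0,"wz":0,"jaw":0.5}
    - {"tx":0,"ty":0,"tz":0,"wx":0,"wy":0,"wz":0,"jaw":0.55}
    - {"tx":0,"ty":0,"tz":0,"wx":0,"wy":0,"wz":0,"jaw":0.6}
    - {"tx":0,"ty":0,"tz":0,"wx":0,"wy":0,"wz":0,"jaw":0.7}
    - {"tx":0,"ty":0,"tz":0,"wx":0,"wy":0,"wz":0,"jaw":0.75}
    - {"tx":0,"ty":0,"tz":-20,"wx":0,"wy":0,"wz":0,"jaw":0.75}
    - {"tx":0,"ty":0,"tz":-70,"wx":0,"wy":0,"wz":0,"jaw":0.75}
    - {"tx":0,"ty":0,"tz":-130,"wx":0,"wy":0,"wz":0,"jaw":0.75}
  grip_force: 12

```text
time: 10.8
tcp_pos: [568.1, -217.2, 152.6]
tool_rot: [[0.0, 1.0, -0.003], [1.0, -0.0, 0.002], [0.002, -0.003, -1.0]]
ft_force: [1.3, -0.2, -0.7]
opening: 37.5
grip_force: 12.0
```

send_rows:
  moves:
    - {"tx":30,"ty":-9,"tz":0,"wx":0,"wy":0,"wz":0,"jaw":0.75}
    - {"tx":85,"ty":-26,"tz":0,"wx":0,"wy":0,"wz":0,"jaw":0.75}
    - {"tx":145,"ty":-44,"tz":0,"wx":0,"wy":0,"wz":0,"jaw":0.75}
    - {"tx":205,"ty":-62,"tz":0,"wx":0,"wy":0,"wz":0,"jaw":0.75}
    - {"tx":265,"ty":-81,"tz":0,"wx":0,"wy":0,"wz":0,"jaw":0.75}
    - {"tx":325,"ty":-99,"tz":0,"wx":0,"wy":0,"wz":0,"jaw":0.75}
    - {"tx":380,"ty":-116,"tz":0,"wx":0,"wy":0,"wz":0,"jaw":0.75}
    - {"tx":427,"ty":-130,"tz":0,"wx":0,"wy":0,"wz":0,"jaw":0.75}
  grip_force: 12

```text
time: 11.8
tcp_pos: [438.1, 211.2, 152.6]
tool_rot: [[-0.001, 1.0, -0.0], [1.0, 0.001, 0.0], [0.0, -0.0, -1.0]]
ft_force: [0.7, 0.3, -0.7]
opening: 37.4
grip_force: 12.0
```

send_rows:
  moves:
    - {"tx":0,"ty":0,"tz":20,"wx":0,"wy":0,"wz":0,"jaw":0.75}
    - {"tx":0,"ty":0,"tz":40,"wx":0,"wy":0,"wz":0,"jaw":0.75}
    - {"tx":0,"ty":0,"tz":60,"wx":0,"wy":0,"wz":0,"jaw":0.75}
    - {"tx":0,"ty":0,"tz":60,"wx":0,"wy":0,"wz":0,"jaw":0.75}
    - {"tx":0,"ty":0,"tz":60,"wx":0,"wy":0,"wz":0,"jaw":0.75}
    - {"tx":0,"ty":0,"tz":60,"wx":0,"wy":0,"wz":0,"jaw":0.75}
    - {"tx":0,"ty":0,"tz":60,"wx":0,"wy":0,"wz":0,"jaw":0.75}
    - {"tx":0,"ty":0,"tz":60,"wx":0,"wy":0,"wz":0,"jaw":0.75}
  grip_force: 12

```text
time: 12.8
tcp_pos: [439.4, 209.3, 93.0]
tool_rot: [[0.0, 1.0, 0.001], [1.0, -0.0, 0.0], [0.0, 0.001, -1.0]]
ft_force: [-1.0, 0.7, -0.6]
opening: 37.5
grip_force: 12.0
```

```bash
python3 w.py w5 brown_bottle_center black_mat
python3 - <<'E'
from h import *
for cam,ls in (('wrist',['black_mat']),('top',['blue_mat','black_mat','yellow_mat'])):
    s=snapshot(cam)
    if cam=='top':cv2.imwrite('pics/top2.png',s['img'])
    for l in ls:
        for r in cut_out(l,cam):
            x,y,a=ctr(r['region']);print(cam,l,x,y,a,ray(s,x,y,4),r['conf'])
E
```

```text
12.8 [439.43811847 209.25359869  93.0042627 ] 37.504938922514775
[[0.0, 1.0, 0.001], [1.0, -0.0, 0.0], [0.0, 0.001, -1.0]]
cam [440.18341886 289.30174425 255.34134728] [ 0.00182462 -0.28965441 -0.95712956]
brown_bottle_center [([436.0, 222.0, 129.0], 0.55)]
   cut brown_bottle_center 282 283 [ 83. 129.] [441. 148.   4.] 0.69
   cut black_mat 279 209 [108. 116.] [439. 213.   4.] 0.63
wrist black_mat 279.29205322265625 209.0074005126953 (108.72640228271484, 115.61935424804688) [438.41595197 212.37511406   4.        ] 0.86
top blue_mat 350.1522216796875 127.62525177001953 (31.93903160095215, 32.792110443115234) [ 565.39538547 -218.80732199    4.        ] 0.76
top blue_mat 399.3694763183594 280.9359436035156 (35.04744338989258, 36.028656005859375) [ 165.37167337 -325.65461257    4.        ] 0.58
top black_mat 191.8403778076172 180.5212860107422 (26.286170959472656, 33.85024642944336) [437.17104058 198.64658389   4.        ] 0.56
top yellow_mat 238.5022430419922 125.8590087890625 (32.3093376159668, 33.92660903930664) [579.31250363  74.5364124    4.        ] 0.66
```

View pics/w5.png

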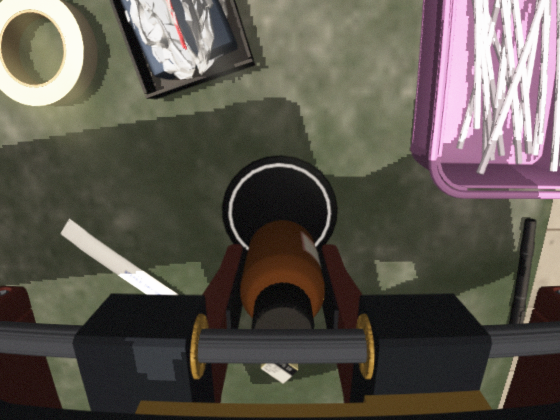

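The brown bottle is held straight at (283,270), with the black mat at (279,209) below it. I'll set it down.

send_rows:
  moves:
    - {"tx":1,"ty":0,"tz":20,"wx":0,"wy":0,"wz":0,"jaw":0.75}
    - {"tx":1,"ty":0,"tz":40,"wx":0,"wy":0,"wz":0,"jaw":0.75}
    - {"tx":1,"ty":0,"tz":55,"wx":0,"wy":0,"wz":0,"jaw":0.75}
    - {"tx":1,"ty":0,"tz":65,"wx":0,"wy":0,"wz":0,"jaw":0.75}
    - {"tx":1,"ty":0,"tz":68,"wx":0,"wy":0,"wz":0,"jaw":0.75}
    - {"tx":1,"ty":0,"tz":70,"wx":0,"wy":0,"wz":0,"jaw":0.75}
    - {"tx":1,"ty":0,"tz":70,"wx":0,"wy":0,"wz":0,"jaw":0.75}
    - {"tx":1,"ty":0,"tz":70,"wx":0,"wy":0,"wz":0,"jaw":0.5}
  grip_force: 12

```text
time: 14.3
tcp_pos: [439.7, 210.3, 23.1]
tool_rot: [[0.0, 1.0, 0.001], [1.0, -0.0, 0.0], [0.0, 0.001, -1.0]]
ft_force: [0.0, 1.8, 0.7]
opening: 42.6
grip_force: 0.0
```

send_rows:
  moves:
    - {"tx":0,"ty":0,"tz":0,"wx":0,"wy":0,"wz":0,"jaw":0.4}
    - {"tx":0,"ty":0,"tz":0,"wx":0,"wy":0,"wz":0,"jaw":0.3}
    - {"tx":0,"ty":0,"tz":0,"wx":0,"wy":0,"wz":0,"jaw":0.25}
    - {"tx":0,"ty":0,"tz":-30,"wx":0,"wy":0,"wz":0,"jaw":0.25}
    - {"tx":0,"ty":0,"tz":-80,"wx":0,"wy":0,"wz":0,"jaw":0.2}
    - {"tx":0,"ty":0,"tz":-130,"wx":0,"wy":0,"wz":0,"jaw":0.2}
    - {"tx":0,"ty":0,"tz":-180,"wx":0,"wy":0,"wz":0,"jaw":0.2}
    - {"tx":0,"ty":0,"tz":-180,"wx":0,"wy":0,"wz":0,"jaw":0.2}
  grip_force: 12

```text
time: 15.3
tcp_pos: [442.0, 211.2, 206.5]
tool_rot: [[-0.0, 1.0, 0.008], [1.0, 0.0, 0.002], [0.002, 0.008, -1.0]]
ft_force: [-0.2, 0.9, -0.8]
opening: 70.1
grip_force: 0.0
```

send_rows:
  moves:
    - {"tx":0,"ty":0,"tz":0,"wx":0,"wy":0,"wz":0,"jaw":0.2}
    - {"tx":0,"ty":0,"tz":0,"wx":0,"wy":0,"wz":0,"jaw":0.2}
    - {"tx":0,"ty":0,"tz":0,"wx":0,"wy":0,"wz":0,"jaw":0.2}
    - {"tx":0,"ty":0,"tz":0,"wx":0,"wy":0,"wz":0,"jaw":0.2}
    - {"tx":0,"ty":0,"tz":0,"wx":0,"wy":0,"wz":0,"jaw":0.2}
    - {"tx":0,"ty":0,"tz":0,"wx":0,"wy":0,"wz":0,"jaw":0.2}
    - {"tx":0,"ty":0,"tz":0,"wx":0,"wy":0,"wz":0,"jaw":0.2}
    - {"tx":0,"ty":0,"tz":0,"wx":0,"wy":0,"wz":0,"jaw":0.2}
  grip_force: 12

```text
time: 16.3
tcp_pos: [439.3, 210.2, 202.7]
tool_rot: [[0.0, 1.0, 0.0], [1.0, -0.0, -0.0], [-0.0, 0.0, -1.0]]
ft_force: [1.2, 0.4, -0.8]
opening: 70.3
grip_force: 0.0
```

```bash
python3 w.py w6 brown_bottle_center black_mat
python3 - <<'E'
from h import *
i=cv2.imread('pics/w6.png');cv2.imwrite('pics/w6c.png',cv2.resize(i[110:230,210:360],None,fx=5,fy=5))
E
```

```text
16.3 [439.25746393 210.22548702 202.69998827] 70.29288376088104
[[0.0, 1.0, 0.0], [1.0, -0.0, -0.0], [-0.0, 0.0, -1.0]]
cam [440.05530127 290.31020194 365.01434239] [ 0.00130443 -0.28982945 -0.95707742]
brown_bottle_center [([438.0, 220.0, 57.0], 0.85)]
   cut brown_bottle_center 282 188 [41. 49.] [440. 203.   4.] 0.82
   cut black_mat 280 182 [79. 82.] [439. 210.   4.] 0.66
```

View pics/w6c.png

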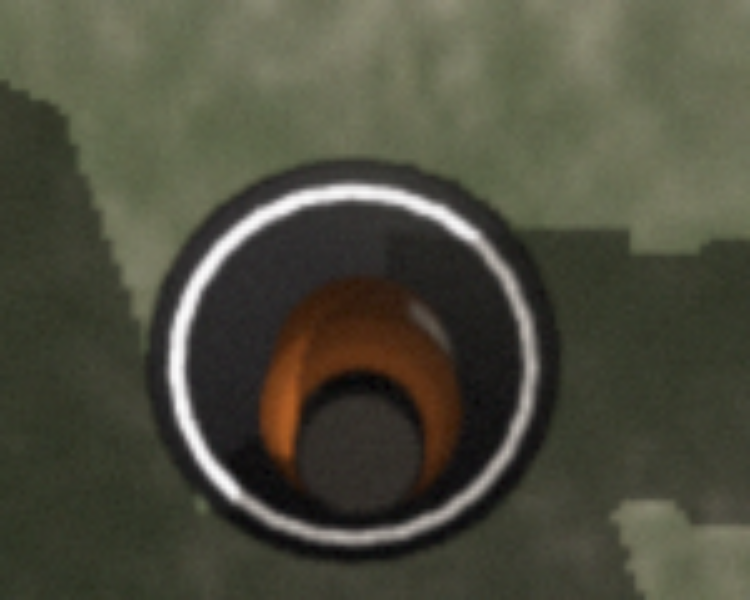

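The brown bottle stands upright on the black mat. Its foot edge is 16 px (about 19 mm, its radius) from the mat's centre, so it is centred. Next is the blue-cap bottle.

send_rows:
  moves:
    - {"tx":-30,"ty":2,"tz":0,"wx":0,"wy":0,"wz":0,"jaw":0.2}
    - {"tx":-85,"ty":4,"tz":0,"wx":0,"wy":0,"wz":0,"jaw":0.2}
    - {"tx":-145,"ty":7,"tz":0,"wx":0,"wy":0,"wz":0,"jaw":0.2}
    - {"tx":-205,"ty":10,"tz":0,"wx":0,"wy":0,"wz":0,"jaw":0.2}
    - {"tx":-260,"ty":13,"tz":0,"wx":0,"wy":0,"wz":0,"jaw":0.2}
    - {"tx":-296,"ty":15,"tz":0,"wx":0,"wy":0,"wz":0,"jaw":0.2}
    - {"tx":-296,"ty":15,"tz":0,"wx":0,"wy":0,"wz":0,"jaw":0.2}
    - {"tx":-296,"ty":15,"tz":0,"wx":0,"wy":0,"wz":0,"jaw":0.2}
  grip_force: 12

```text
time: 17.5
tcp_pos: [453.9, -85.2, 202.5]
tool_rot: [[0.001, 1.0, -0.0], [1.0, -0.001, 0.001], [0.001, -0.001, -1.0]]
ft_force: [0.6, -0.0, 0.2]
opening: 70.0
grip_force: 0.0
```

send_rows:
  moves:
    - {"tx":0,"ty":0,"tz":0,"wx":0,"wy":0,"wz":0,"jaw":0.2}
    - {"tx":0,"ty":0,"tz":0,"wx":0,"wy":0,"wz":0,"jaw":0.2}
    - {"tx":0,"ty":0,"tz":0,"wx":0,"wy":0,"wz":0,"jaw":0.2}
    - {"tx":0,"ty":0,"tz":0,"wx":0,"wy":0,"wz":0,"jaw":0.2}
    - {"tx":0,"ty":0,"tz":0,"wx":0,"wy":0,"wz":0,"jaw":0.2}
    - {"tx":0,"ty":0,"tz":0,"wx":0,"wy":0,"wz":0,"jaw":0.2}
    - {"tx":0,"ty":0,"tz":0,"wx":0,"wy":0,"wz":0,"jaw":0.2}
    - {"tx":0,"ty":0,"tz":0,"wx":0,"wy":0,"wz":0,"jaw":0.2}
  grip_force: 12

```text
time: 18.5
tcp_pos: [454.2, -85.8, 202.7]
tool_rot: [[0.0, 1.0, 0.0], [1.0, -0.0, -0.0], [-0.0, 0.0, -1.0]]
ft_force: [0.6, 0.4, 1.2]
opening: 70.1
grip_force: 0.0
```

```bash
python3 w.py w7 blue_cap_bottle_center white_mat yellow_mat
python3 - <<'E'
from h import *
s=snapshot('wrist');b=s['img'].astype(int);m=(b[:,:,0]>b[:,:,2]+50);m[240:]=0
x,y,a=ctr(m);print('cap',x,y,a,ray(s,x,y,82))
E
```

```text
18.5 [454.22862684 -85.84298916 202.68659029] 70.07069372340666
[[0.0, 1.0, 0.0], [1.0, -0.0, -0.0], [-0.0, 0.0, -1.0]]
cam [455.05285952  -5.74075662 364.97551157] [ 0.00113469 -0.2898618  -0.95706784]
blue_cap_bottle_center [([461.0, -71.0, 63.0], 0.91), ([574.0, 61.0, 6.0], 0.61)]
   cut blue_cap_bottle_center 286 188 [43. 52.] [460. -93.   4.] 0.85
   cut white_mat 164 199 [57. 64.] [ 325. -105.    4.] 0.97
   cut white_mat 169 270 [21. 47.] [ 323. -192.    4.] 0.91
   cut white_mat 281 179 [81. 84.] [455. -82.   4.] 0.78
   cut yellow_mat 410 21 [89. 97.] [581.  76.   4.] 0.86
cap 286.86474609375 199.66033935546875 (27.37253761291504, 27.888587951660156) [459.69105046 -84.04886283  82.        ]
```

View pics/w7.png

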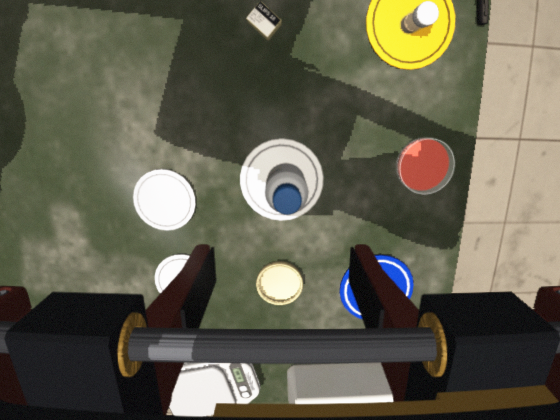

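The picture shows the blue cap at (287,200) on the large white mat (281,179), the vial upright on yellow at (418,18), and the free blue mat at (378,287). I'll grasp the bottle.

send_rows:
  moves:
    - {"tx":2,"ty":5,"tz":40,"wx":0,"wy":0,"wz":0,"jaw":0.2}
    - {"tx":2,"ty":5,"tz":80,"wx":0,"wy":0,"wz":0,"jaw":0.2}
    - {"tx":2,"ty":5,"tz":115,"wx":0,"wy":0,"wz":0,"jaw":0.2}
    - {"tx":2,"ty":5,"tz":145,"wx":0,"wy":0,"wz":0,"jaw":0.25}
    - {"tx":2,"ty":5,"tz":168,"wx":0,"wy":0,"wz":0,"jaw":0.3}
    - {"tx":2,"ty":5,"tz":178,"wx":0,"wy":0,"wz":0,"jaw":0.3}
    - {"tx":2,"ty":5,"tz":178,"wx":0,"wy":0,"wz":0,"jaw":0.35}
    - {"tx":2,"ty":5,"tz":178,"wx":0,"wy":0,"wz":0,"jaw":0.4}
  grip_force: 12

```text
time: 19.8
tcp_pos: [459.9, -84.0, 25.4]
tool_rot: [[-0.0, 1.0, 0.001], [1.0, 0.0, -0.001], [-0.001, 0.001, -1.0]]
ft_force: [-0.2, 0.1, -0.6]
opening: 53.3
grip_force: 0.0
```

send_rows:
  moves:
    - {"tx":0,"ty":0,"tz":0,"wx":0,"wy":0,"wz":0,"jaw":0.45}
    - {"tx":0,"ty":0,"tz":0,"wx":0,"wy":0,"wz":0,"jaw":0.5}
    - {"tx":0,"ty":0,"tz":0,"wx":0,"wy":0,"wz":0,"jaw":0.6}
    - {"tx":0,"ty":0,"tz":0,"wx":0,"wy":0,"wz":0,"jaw":0.7}
    - {"tx":0,"ty":0,"tz":0,"wx":0,"wy":0,"wz":0,"jaw":0.75}
    - {"tx":0,"ty":0,"tz":-20,"wx":0,"wy":0,"wz":0,"jaw":0.75}
    - {"tx":0,"ty":0,"tz":-60,"wx":0,"wy":0,"wz":0,"jaw":0.75}
    - {"tx":0,"ty":0,"tz":-90,"wx":0,"wy":0,"wz":0,"jaw":0.75}
  grip_force: 12

```text
time: 20.8
tcp_pos: [459.3, -83.8, 115.8]
tool_rot: [[0.0, 1.0, 0.0], [1.0, -0.0, -0.0], [-0.0, 0.0, -1.0]]
ft_force: [0.7, -0.0, -0.8]
opening: 40.1
grip_force: 12.0
```

send_rows:
  moves:
    - {"tx":-20,"ty":16,"tz":0,"wx":0,"wy":0,"wz":0,"jaw":0.75}
    - {"tx":-60,"ty":49,"tz":0,"wx":0,"wy":0,"wz":0,"jaw":0.75}
    - {"tx":-100,"ty":82,"tz":0,"wx":0,"wy":0,"wz":0,"jaw":0.75}
    - {"tx":-125,"ty":102,"tz":0,"wx":0,"wy":0,"wz":0,"jaw":0.75}
    - {"tx":-133,"ty":109,"tz":10,"wx":0,"wy":0,"wz":0,"jaw":0.75}
    - {"tx":-133,"ty":109,"tz":35,"wx":0,"wy":0,"wz":0,"jaw":0.75}
    - {"tx":-133,"ty":109,"tz":60,"wx":0,"wy":0,"wz":0,"jaw":0.75}
    - {"tx":-133,"ty":109,"tz":78,"wx":0,"wy":0,"wz":0,"jaw":0.75}
  grip_force: 12

```text
time: 21.8
tcp_pos: [566.4, -215.3, 34.8]
tool_rot: [[-0.0, 1.0, -0.003], [1.0, 0.0, 0.002], [0.002, -0.003, -1.0]]
ft_force: [1.1, 0.4, -1.0]
opening: 40.4
grip_force: 12.0
```

send_rows:
  moves:
    - {"tx":0,"ty":0,"tz":7,"wx":0,"wy":0,"wz":0,"jaw":0.75}
    - {"tx":0,"ty":0,"tz":11,"wx":0,"wy":0,"wz":0,"jaw":0.75}
    - {"tx":0,"ty":0,"tz":13,"wx":0,"wy":0,"wz":0,"jaw":0.75}
    - {"tx":0,"ty":0,"tz":13,"wx":0,"wy":0,"wz":0,"jaw":0.75}
    - {"tx":0,"ty":0,"tz":13,"wx":0,"wy":0,"wz":0,"jaw":0.5}
    - {"tx":0,"ty":0,"tz":13,"wx":0,"wy":0,"wz":0,"jaw":0.4}
    - {"tx":0,"ty":0,"tz":13,"wx":0,"wy":0,"wz":0,"jaw":0.3}
    - {"tx":0,"ty":0,"tz":13,"wx":0,"wy":0,"wz":0,"jaw":0.2}
  grip_force: 12

```text
time: 22.8
tcp_pos: [568.3, -216.9, 23.7]
tool_rot: [[0.0, 1.0, 0.0], [1.0, -0.0, -0.0], [-0.0, 0.0, -1.0]]
ft_force: [-0.1, 0.5, -0.9]
opening: 67.9
grip_force: 0.0
```

send_rows:
  moves:
    - {"tx":0,"ty":0,"tz":-20,"wx":0,"wy":0,"wz":0,"jaw":0.2}
    - {"tx":0,"ty":0,"tz":-60,"wx":0,"wy":0,"wz":0,"jaw":0.2}
    - {"tx":0,"ty":0,"tz":-110,"wx":0,"wy":0,"wz":0,"jaw":0.2}
    - {"tx":0,"ty":0,"tz":-150,"wx":0,"wy":0,"wz":0,"jaw":0.2}
    - {"tx":0,"ty":0,"tz":-178,"wx":0,"wy":0,"wz":0,"jaw":0.2}
    - {"tx":0,"ty":0,"tz":-178,"wx":0,"wy":0,"wz":0,"jaw":0.2}
    - {"tx":0,"ty":0,"tz":-178,"wx":0,"wy":0,"wz":0,"jaw":0.2}
    - {"tx":0,"ty":0,"tz":-178,"wx":0,"wy":0,"wz":0,"jaw":0.2}
  grip_force: 12

```text
time: 23.8
tcp_pos: [567.2, -216.3, 199.9]
tool_rot: [[-0.0, 1.0, -0.003], [1.0, 0.0, 0.001], [0.001, -0.003, -1.0]]
ft_force: [0.0, 0.2, 0.3]
opening: 70.5
grip_force: 0.0
```

```bash
python3 w.py w8 blue_cap_bottle_center blue_mat
python3 - <<'E'
from h import *
i=cv2.imread('pics/w8.png');cv2.imwrite('pics/w8c.png',cv2.resize(i[110:230,210:360],None,fx=5,fy=5))
E
```

```text
23.8 [ 567.19542012 -216.26817809  199.86123646] 70.46787637233459
[[-0.0, 1.0, -0.003], [1.0, 0.0, 0.001], [0.001, -0.003, -1.0]]
cam [ 568.47327531 -136.41821436  362.275415  ] [-0.00152941 -0.28847401 -0.95748651]
blue_cap_bottle_center [([569.0, -208.0, 62.0], 0.83), ([452.0, -82.0, 5.0], 0.15)]
   cut blue_cap_bottle_center 283 191 [43. 52.] [ 570. -226.    4.] 0.59
   cut blue_mat 283 182 [81. 83.] [ 569. -215.    4.] 0.8
```

View pics/w8c.png

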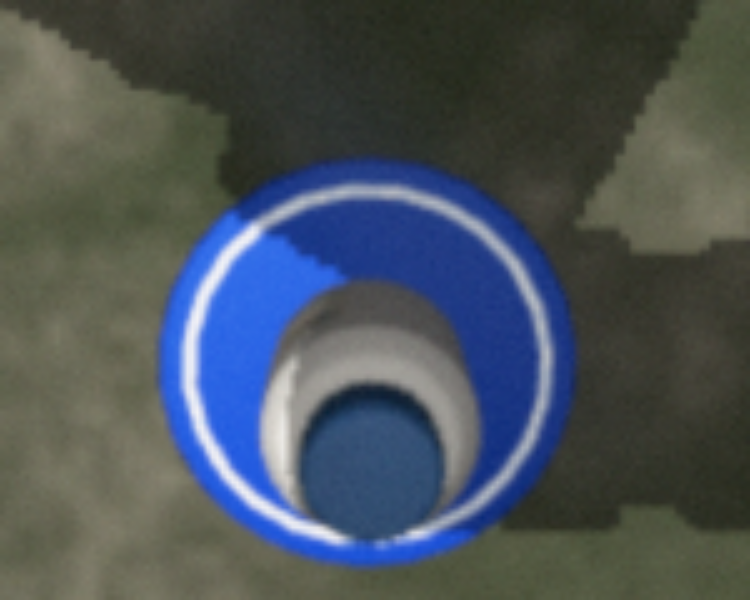

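The blue-cap bottle stands upright on the blue mat, with its foot edge 15.6 px from the mat's centre, so it is about 3 mm off. Now the vial.

send_rows:
  moves:
    - {"tx":30,"ty":1,"tz":0,"wx":0,"wy":0,"wz":0,"jaw":0.4}
    - {"tx":85,"ty":3,"tz":0,"wx":0,"wy":0,"wz":0,"jaw":0.4}
    - {"tx":145,"ty":6,"tz":0,"wx":0,"wy":0,"wz":0,"jaw":0.4}
    - {"tx":200,"ty":8,"tz":0,"wx":0,"wy":0,"wz":0,"jaw":0.4}
    - {"tx":250,"ty":10,"tz":0,"wx":0,"wy":0,"wz":0,"jaw":0.4}
    - {"tx":280,"ty":11,"tz":0,"wx":0,"wy":0,"wz":0,"jaw":0.4}
    - {"tx":292,"ty":11,"tz":0,"wx":0,"wy":0,"wz":0,"jaw":0.4}
    - {"tx":292,"ty":11,"tz":0,"wx":0,"wy":0,"wz":0,"jaw":0.4}
  grip_force: 8

```text
time: 25.0
tcp_pos: [579.2, 75.3, 201.5]
tool_rot: [[-0.001, 1.0, -0.0], [1.0, 0.001, -0.0], [-0.0, -0.0, -1.0]]
ft_force: [-0.5, -0.7, 0.7]
opening: 52.9
grip_force: 0.0
```

send_rows:
  moves:
    - {"tx":0,"ty":0,"tz":0,"wx":0,"wy":0,"wz":0,"jaw":0.4}
    - {"tx":0,"ty":0,"tz":0,"wx":0,"wy":0,"wz":0,"jaw":0.4}
    - {"tx":0,"ty":0,"tz":0,"wx":0,"wy":0,"wz":0,"jaw":0.4}
    - {"tx":0,"ty":0,"tz":0,"wx":0,"wy":0,"wz":0,"jaw":0.4}
    - {"tx":0,"ty":0,"tz":0,"wx":0,"wy":0,"wz":0,"jaw":0.4}
    - {"tx":0,"ty":0,"tz":0,"wx":0,"wy":0,"wz":0,"jaw":0.4}
    - {"tx":0,"ty":0,"tz":0,"wx":0,"wy":0,"wz":0,"jaw":0.4}
    - {"tx":0,"ty":0,"tz":0,"wx":0,"wy":0,"wz":0,"jaw":0.4}
  grip_force: 8

```text
time: 26.0
tcp_pos: [579.2, 75.3, 201.7]
tool_rot: [[-0.0, 1.0, -0.0], [1.0, 0.0, -0.0], [-0.0, -0.0, -1.0]]
ft_force: [-0.6, 0.5, 0.4]
opening: 53.1
grip_force: 0.0
```

```bash
python3 w.py w9 sample_vial_center
python3 - <<'E'
from h import *
s=snapshot('wrist')
r=cut_out('sample_vial_center','wrist')[0]['region'];ys,xs=np.nonzero(r)
print(xs.min(),xs.max(),ys.min(),ys.max());u=(xs.min()+xs.max())/2
print('near cap edge',ray(s,u,ys.max(),52),'far foot edge',ray(s,u,ys.min(),4))
E
```

```text
26.0 [579.21561329  75.2615395  201.66122624] 53.11094306427785
[[-0.0, 1.0, -0.0], [1.0, 0.0, -0.0], [-0.0, -0.0, -1.0]]
cam [580.03403045 155.36401204 363.95904815] [ 0.00120901 -0.28987266 -0.95706446]
sample_vial_center [([579.0, 74.0, 52.0], 0.62)]
   cut sample_vial_center 280 191 [21. 31.] [579.  66.   4.] 0.79
   cut sample_vial_center 125 43 [45. 72.] [425. 217.   4.] 0.72
271 290 176 204
near cap edge [579.14343464  64.71265294  52.        ] far foot edge [579.05951497  81.93937278   4.        ]
```

send_rows:
  moves:
    - {"tx":-2,"ty":0,"tz":45,"wx":0,"wy":0,"wz":0,"jaw":0.4}
    - {"tx":-2,"ty":0,"tz":85,"wx":0,"wy":0,"wz":0,"jaw":0.4}
    - {"tx":-2,"ty":0,"tz":125,"wx":0,"wy":0,"wz":0,"jaw":0.4}
    - {"tx":-2,"ty":0,"tz":155,"wx":0,"wy":0,"wz":0,"jaw":0.45}
    - {"tx":-2,"ty":0,"tz":178,"wx":0,"wy":0,"wz":0,"jaw":0.5}
    - {"tx":-2,"ty":0,"tz":188,"wx":0,"wy":0,"wz":0,"jaw":0.5}
    - {"tx":-2,"ty":0,"tz":188,"wx":0,"wy":0,"wz":0,"jaw":0.6}
    - {"tx":-2,"ty":0,"tz":188,"wx":0,"wy":0,"wz":0,"jaw":0.7}
  grip_force: 8

```text
time: 27.25
tcp_pos: [580.1, 73.2, 14.6]
tool_rot: [[-0.0, 1.0, 0.002], [1.0, 0.0, -0.0], [-0.0, 0.002, -1.0]]
ft_force: [-0.4, -0.2, -0.1]
opening: 28.6
grip_force: 0.0
```

send_rows:
  moves:
    - {"tx":0,"ty":0,"tz":0,"wx":0,"wy":0,"wz":0,"jaw":0.75}
    - {"tx":0,"ty":0,"tz":0,"wx":0,"wy":0,"wz":0,"jaw":0.8}
    - {"tx":0,"ty":0,"tz":0,"wx":0,"wy":0,"wz":0,"jaw":0.85}
    - {"tx":0,"ty":0,"tz":0,"wx":0,"wy":0,"wz":0,"jaw":0.9}
    - {"tx":0,"ty":0,"tz":0,"wx":0,"wy":0,"wz":0,"jaw":0.95}
    - {"tx":0,"ty":0,"tz":-10,"wx":0,"wy":0,"wz":0,"jaw":0.95}
    - {"tx":0,"ty":0,"tz":-50,"wx":0,"wy":0,"wz":0,"jaw":0.95}
    - {"tx":0,"ty":0,"tz":-90,"wx":0,"wy":0,"wz":0,"jaw":0.95}
  grip_force: 8

```text
time: 28.25
tcp_pos: [578.7, 73.2, 104.7]
tool_rot: [[0.0, 1.0, -0.001], [1.0, -0.0, -0.0], [-0.0, -0.001, -1.0]]
ft_force: [0.0, 0.2, 0.3]
opening: 19.1
grip_force: 8.0
```

send_rows:
  moves:
    - {"tx":-25,"ty":-20,"tz":0,"wx":0,"wy":0,"wz":0,"jaw":0.95}
    - {"tx":-65,"ty":-51,"tz":0,"wx":0,"wy":0,"wz":0,"jaw":0.95}
    - {"tx":-105,"ty":-83,"tz":0,"wx":0,"wy":0,"wz":0,"jaw":0.95}
    - {"tx":-140,"ty":-111,"tz":0,"wx":0,"wy":0,"wz":0,"jaw":0.95}
    - {"tx":-156,"ty":-124,"tz":15,"wx":0,"wy":0,"wz":0,"jaw":0.95}
    - {"tx":-156,"ty":-124,"tz":45,"wx":0,"wy":0,"wz":0,"jaw":0.95}
    - {"tx":-156,"ty":-124,"tz":68,"wx":0,"wy":0,"wz":0,"jaw":0.95}
    - {"tx":-156,"ty":-124,"tz":80,"wx":0,"wy":0,"wz":0,"jaw":0.95}
  grip_force: 8

```text
time: 29.25
tcp_pos: [454.7, -82.8, 23.0]
tool_rot: [[0.0, 1.0, -0.001], [1.0, -0.0, 0.0], [0.0, -0.001, -1.0]]
ft_force: [-0.9, -0.8, 0.1]
opening: 18.9
grip_force: 8.0
```

send_rows:
  moves:
    - {"tx":0,"ty":0,"tz":6,"wx":0,"wy":0,"wz":0,"jaw":0.95}
    - {"tx":0,"ty":0,"tz":9,"wx":0,"wy":0,"wz":0,"jaw":0.95}
    - {"tx":0,"ty":0,"tz":10,"wx":0,"wy":0,"wz":0,"jaw":0.95}
    - {"tx":0,"ty":0,"tz":10,"wx":0,"wy":0,"wz":0,"jaw":0.95}
    - {"tx":0,"ty":0,"tz":10,"wx":0,"wy":0,"wz":0,"jaw":0.7}
    - {"tx":0,"ty":0,"tz":10,"wx":0,"wy":0,"wz":0,"jaw":0.6}
    - {"tx":0,"ty":0,"tz":10,"wx":0,"wy":0,"wz":0,"jaw":0.5}
    - {"tx":0,"ty":0,"tz":10,"wx":0,"wy":0,"wz":0,"jaw":0.5}
  grip_force: 8

```text
time: 30.25
tcp_pos: [455.2, -82.8, 13.7]
tool_rot: [[-0.0, 1.0, -0.0], [1.0, 0.0, -0.0], [-0.0, -0.0, -1.0]]
ft_force: [0.3, -0.1, -0.0]
opening: 43.6
grip_force: 0.0
```

send_rows:
  moves:
    - {"tx":0,"ty":0,"tz":-20,"wx":0,"wy":0,"wz":0,"jaw":0.5}
    - {"tx":0,"ty":0,"tz":-60,"wx":0,"wy":0,"wz":0,"jaw":0.5}
    - {"tx":0,"ty":0,"tz":-110,"wx":0,"wy":0,"wz":0,"jaw":0.5}
    - {"tx":0,"ty":0,"tz":-150,"wx":0,"wy":0,"wz":0,"jaw":0.4}
    - {"tx":0,"ty":0,"tz":-188,"wx":0,"wy":0,"wz":0,"jaw":0.2}
    - {"tx":0,"ty":0,"tz":-188,"wx":0,"wy":0,"wz":0,"jaw":0.2}
    - {"tx":0,"ty":0,"tz":-188,"wx":0,"wy":0,"wz":0,"jaw":0.2}
    - {"tx":0,"ty":0,"tz":-188,"wx":0,"wy":0,"wz":0,"jaw":0.2}
  grip_force: 8

```text
time: 31.25
tcp_pos: [454.1, -82.4, 200.2]
tool_rot: [[0.0, 1.0, -0.003], [1.0, -0.0, 0.001], [0.001, -0.003, -1.0]]
ft_force: [0.3, -0.1, -0.3]
opening: 70.2
grip_force: 0.0
```

```bash
python3 w.py w10 sample_vial_center white_mat
```

```text
31.25 [454.07035919 -82.41380016 200.23996507] 70.15117721261764
[[0.0, 1.0, -0.003], [1.0, -0.0, 0.001], [0.001, -0.003, -1.0]]
cam [455.3854389   -2.48584179 362.63879048] [-0.00151064 -0.28895714 -0.95734084]
sample_vial_center [([458.0, -79.0, 49.0], 0.92)]
   cut sample_vial_center 283 190 [20. 30.] [456. -90.   4.] 0.96
   cut white_mat 282 183 [81. 83.] [455. -82.   4.] 0.76
   cut white_mat 165 202 [58. 64.] [ 326. -105.    4.] 0.7
   cut white_mat 168 273 [21. 44.] [ 321. -191.    4.] 0.58
```

View pics/w10.png

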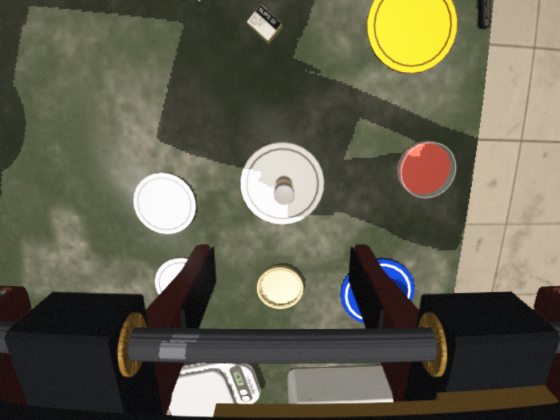

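The vial stands in the middle of the large white mat at (283,185). The blue mat at (378,290) is half hidden by a finger, so I'll check the whole scene.

Run:
```python
from h import *
s=snapshot('scene')
cv2.imwrite('pics/end.png',cv2.resize(s['img'][120:400,180:460],(590,590),interpolation=cv2.INTER_CUBIC))
```

```text
(no output)
```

View pics/end.png

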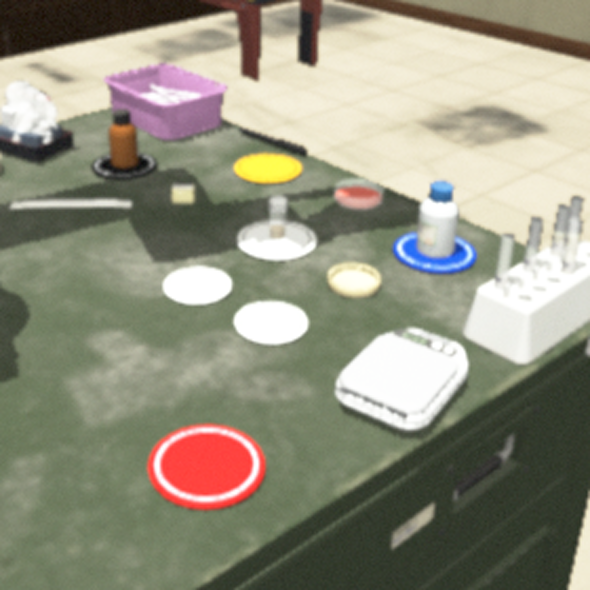

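The brown bottle is on black (122,150), the vial on white (277,225) and the blue-cap bottle on blue (438,230). All three are upright, and the box and dishes look unmoved.

```bash
python3 -c "
from cell import *
print(job_done())"
```

```text
the job is handed in; nothing more can be done
None
```

I set the brown bottle on the black mat, the blue-cap bottle on the blue mat and the vial on the large white mat, all upright and close to centre in the last pictures, with the box and dishes looking unmoved, and handed the job in at about 31 s; no verdict came back.

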